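# Line up the quarter-turns and hold the feeder's access panel shut

### The job

Close the access panel on top of the grey drive box: first turn both quarter-turn fasteners until the white slot on each lines up with the black marks beside it on the panel, while the panel still stands up on its springs. Then let go of the fasteners, press the bare plate of the panel down until it is flush with the grey frame, and finish holding it pressed there, with the gripper clear of the fasteners. Leave the loose parts and tools around it where they are.

Things in the scene. Friction and masses are not known exactly. Their poses are not given: they have to be found in the camera images.
- housing: grey drive box fixed to the table. Origin in the middle of its underside, on the table; z up. White base plate 260 mm (x) by 380 mm (y), 12 mm thick; on it a grey frame 190 mm (x) by 290 mm (y) outside with 17 mm walls, open at the top, its rim 85 mm above the table
- panel: aluminium panel in the frame's opening, 150 mm (x) by 250 mm (y), 6 mm thick, axes as the housing's. Origin mid underside of the plate, z up; upper face 6 mm above it. Moves only straight up and down. At rest springs hold it 10 mm proud (origin 89 mm above the table); flush, at its stop, the origin is at 79 mm. Two black marks, 22 mm long, point along its x at each fastener
- panel_middle (a point): middle of the panel's upper face, bare plate midway between the fasteners; 95 mm above the table at rest, 85 mm when flush. About 3 N starts the panel down, 9 to 13 N holds it flush; it rises when let go. With a fastener out of line a hidden crossbar stops the panel about 7 mm proud; in line within 8 degrees, both pass
- fastener_left: left (+y) quarter-turn on the panel at x 0, y +90 mm; rides with it. Origin on its turning axis at the panel's upper face, z up. Steel disc 34 mm across, 4 mm high; on it a black wing 36 mm long (x), 10 mm thick (y), top at 30 mm, white slot line along its top. In line: its x parallel to the panel's x. Starts 35-80 deg off (positive about z): turn it back clockwise from above; no stop there, overruns 17 deg. Stays put; 0.05 N m
- fastener_right: right (-y) quarter-turn on the panel at x 0, y -90 mm; rides with it. Origin on its turning axis at the panel's upper face, z up. Steel disc 34 mm across, 4 mm high; on it a black wing 36 mm long (x), 10 mm thick (y), top at 30 mm, white slot line along its top. In line: its x parallel to the panel's x. Starts 35-80 deg off (negative about z): turn it back counter-clockwise from above; no stop there, overruns 17 deg. Stays put; 0.05 N m
- bush: solid copper-coloured bush, 18 mm diameter, 24 mm high, standing on the base plate by its near edge; bystander. Its origin is on it
- spacer: white ring, 24 mm outside diameter, 14 mm high, lying on the base plate by its near edge; bystander. Its origin is on it
- stud: brass pin, 16 mm diameter, 30 mm high, standing on the base plate at its left (+y) end; bystander. Its origin is on it
- tape_roll: cardboard roll 96 mm across, 24 mm high, on the table; bystander. Its origin is on it
- oiler: white plastic bottle, 52 mm diameter, 130 mm high, on the table; bystander. Its origin is on it
- parts_cup: open steel cup, 72 mm across, 70 mm high, on the table; bystander. Its origin is on it
- driver: screwdriver lying on the table; bystander. Its origin is on it

How it is judged:
On the way:
1. both fasteners lined up with their marks (within 8 degrees) while the panel still stands at least 5 mm proud (angle between the x axis of each of fastener_left, fastener_right and the x axis of panel, either way round below 0.14 rad and z of panel in the frame of housing above 0.084 m), for 0.2 s.
At the end, for the whole second after the job is handed in: both slots within 8 degrees of their marks, the panel within 1.8 mm of flush, the gripper's fingers pressing on its plate with more than 5 N, and no finger touching either fastener (angle between the x axis of each of fastener_left, fastener_right and the x axis of panel, either way round below 0.14 rad and z of panel in the frame of housing below 0.0808 m and contact force between the fingers and panel above 5 N and contact force between the fingers and fastener_left below 0.5 N and contact force between the fingers and fastener_right below 0.5 N); the arm keeps its last pose, push and grip.
It fails at once if a bystander is moved by more than 30 mm (distance of any of bush, spacer, stud, tape_roll, oiler, parts_cup, driver from where it was at the start of the episode above 0.03 m).
It also fails if it takes over 58 s, if anything falls off the work surface, if the arm or the gripper's body presses on something with over 40 N, if the wrist force passes 120 N, or if a joint passes its speed limit or range.

### The arm

A 6-joint arm with a two-finger parallel gripper is mounted at the origin on the work surface. World frame = base frame: x ahead of the robot, y to its left, z up, the work surface at z = 0. Lengths are in m, angles in rad, forces in N, time in s.
With the tool pointing down it reaches from about 0.3 to 0.95 m from the base axis. Payload 3.1 kg.
Tool frame: the origin (TCP) lies where the fingers leave the gripper's body, on its centre line; the fingertips stand 73 mm ahead of it and the grasp point (between the pads) lies 54 mm ahead of it; z points along the fingers, y is the line along which they close (so a half turn about z gives the same grasp; the last joint's range is limited). The gripper opens to 85 mm and grips with 20 to 120 N. Pads are 22 mm wide; open, the fingers measure 114 mm over their backs; the gripper's body (76 mm by 85 mm) begins 54 mm behind the grasp point. The pads swing forward as they close: fully open they stand 13 mm farther back than shut.
Start: joints at [-1.296, 0.308, 1.634, -0, 1.2, -0.07], TCP at [0.211, -0.588, 0.304] pointing down, gripper open.
Joint ranges: [-3.06, 3.06], [-0.79, 1.96], [0.05, 2.63], [-1.19, 4.34], [0.05, 2.64], [-2.94, 2.94]. Speed limits (rad/s): [2.79, 2.79, 3.14, 3.14, 3.14, 3.14].

### API

Orientations are given as a rotation vector (axis times angle).
In Python, from bench import manip, grab_frame, camera_model gives the robot as it stands.
- The arm moves only by the tool jog_arm, never from a script. Its arguments are lists of equal length, an entry for each row: "offset": the shift along the tool's x, y, z in units of 100 cm (1.0 is 100 cm), a list of three; "rot": the turn, a rotation vector about the tool's x, y, z in units of 2 rad (1.0 is 2 rad), a list of three. A call has 1 to 8 rows; each row is the pose to reach, as a shift and turn from the pose commanded when the call began, along the tool's axes at that moment; what a row does not reach only later rows make up. A row lasts 1/8 s, in which the tool goes at most 62.5 mm and 10.7 degrees, less where a joint would pass 70% of its speed; a pose out of reach is approached as far as the arm can. A call with a number of a shift or a turn outside -1 to 1 is refused whole. A call with a gripper value outside its range is refused whole. "gripper" is the opening, from 0 (shut) to 1 (fully open), set as the call begins (left out, the last holds). The fingers move at their own pace and stop on an object; "newtons" is the grip in N (left out, the last holds). Time passes only in rows, so rows that repeat a pose let the fingers close. It gives the time, the measured TCP pose, the force, the opening and the grip force at its end, in the units of the state.
- manip.state(): the state, without advancing time (a new reading comes with each control period).
- grab_frame(name): name is "scene" or "top" or "wrist"; returns the picture (420x560x3 uint8, red, green, blue); there is no depth.
- camera_model(name): a dict with "intrinsics" (3x3 intrinsics, pixels), "dist" ([k1, k2, p1, p2, k3] as OpenCV has them; the pictures are not rectified), "pose" (4x4, takes a point from camera to world coordinates); the wrist camera has in their place "T_tool_cam" (4x4, takes a point from camera to tool coordinates, whose origin is the TCP and whose axes are the flange's). Camera axes: x right, y down, z forward; pixel columns grow to the right and rows downward; lengths in m; the calibration is good to about 2 mm. A picture is of the moment at which its call begins: read the wrist's pose just before it. camera_model takes no time and is no camera call.
- manip.hand_in(): hands the job in; it is judged then, once.
The state is a dict: "time": time; "joints": joint angles; "qvel": joint speeds; "effort": joint torques, N m; "eef_pos": TCP position; "orientation": TCP orientation; "ft_force": force on the tool from outside, world axes, zero at the start; "wrist_torque": the same for the moment, N m; "finger_gap": finger opening in m; "grip_force": force on a finger pad.
Only numpy, scipy, OpenCV 4.12 (cv2) and the standard library are available. Lean on these libraries where they do the work, as an engineer would, in place of code of your own. Each camera call takes 0.05 s, during which the arm holds its last target. There are 200 camera calls.

## Working session

There is one attempt and no reset: what is moved stays moved. The work goes in short steps, Python scripts to look and compute and a tool call to move; the robot and the scene stay as the last step left them, time stands still between calls to the robot, and variables do not carry over. Pictures are saved under pics/ and viewed, at most 10 in all, crops included, and the job is handed in when it is done.

Besides the shell and the picture viewer there is one more tool, called after "Call:" by a JSON object that holds its "fn" and its "kwargs". jog_arm: Moves the arm, as the interface text tells. Shifts and turns lie within -1 to 1; 1 stands for 100 cm of shift or 2 rad of turn. Its arguments: {"type":"object","properties":{"offset":{"type":"array"},"rot":{"type":"array"},"gripper":{"type":"number"},"newtons":{"type":"number"}},"required":["offset","rot"]}

```bash
mkdir -p pics
python3 - <<'E'
from bench import manip, grab_frame, camera_model
import cv2,numpy as np
print(manip.state())
for n in ["top","scene"]:
    cv2.imwrite(f"pics/{n}0.png",cv2.resize(grab_frame(n)[:,:,::-1],(800,600),interpolation=cv2.INTER_CUBIC))
    print(camera_model(n))
print(camera_model("wrist"))
E
```

```text
{'time': 0.0, 'joints': array([-1.29568461e+00,  3.08988716e-01,  1.63520831e+00,  1.87994525e-05,
        1.19970157e+00, -6.97221024e-02]), 'qvel': array([-0.00045833,  0.00012247, -0.00045696,  0.0009788 ,  0.00150023,
        0.000502  ]), 'effort': array([ 8.14729337e-04, -4.15255415e+01, -2.76664281e+01,  2.18264898e-05,
        1.00888332e-02, -2.24307037e-06]), 'eef_pos': array([ 0.21105955, -0.58757857,  0.30264667]), 'orientation': array([-3.09275250e+00, -5.38579546e-01,  3.43709781e-04]), 'ft_force': array([-0.34169565, -0.42392733, -0.04029051]), 'wrist_torque': array([ 0.06672183, -0.0290162 , -0.0061475 ]), 'grip_force': 0.0, 'finger_gap': 0.08592394582744728}
{'intrinsics': array([[385.89938413,   0.        , 279.44382003],
       [  0.        , 385.89938413, 209.61410897],
       [  0.        ,   0.        ,   1.        ]]), 'dist': array([-0.03675706,  0.        ,  0.        ,  0.        ,  0.        ]), 'pose': array([[ 0.00428361, -0.99764148,  0.06850638,  0.45546624],
       [-0.99995438, -0.0048583 , -0.00822434, -0.00153155],
       [ 0.00853777, -0.06846803, 
[... 503 characters left out ...]
5, -0.83377117,  1.09781984],
       [ 0.        ,  0.        ,  0.        ,  1.        ]])}
{'intrinsics': array([[302.19728659,   0.        , 284.07769998],
       [  0.        , 302.19728659, 203.02420685],
       [  0.        ,   0.        ,   1.        ]]), 'dist': array([-0.06464033,  0.        ,  0.        ,  0.        ,  0.        ]), 'T_tool_cam': array([[-1.24384631e-03, -9.48116260e-01, -3.17921390e-01,
         8.34225169e-02],
       [ 9.99999064e-01, -9.98122001e-04, -9.35795627e-04,
        -9.82085600e-04],
       [ 5.69918715e-04, -3.17922257e-01,  9.48116614e-01,
        -7.03569276e-02],
       [ 0.00000000e+00,  0.00000000e+00,  0.00000000e+00,
         1.00000000e+00]])}
```

View pics/top0.png

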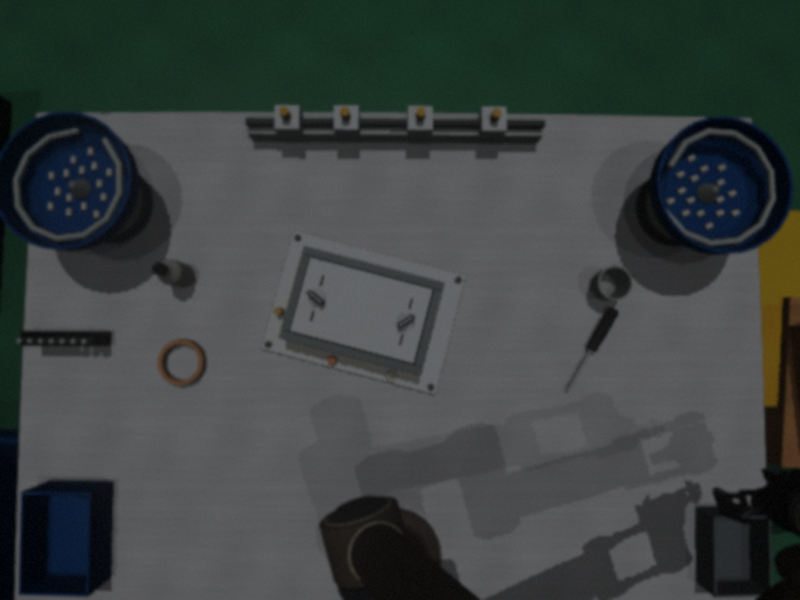

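The top view shows the box at about (365,312), with the fasteners at about (316,298) left and (405,322) right. I'll enlarge that part next.

Run:
```python
import cv2
from bench import grab_frame
f=grab_frame("top")[:,:,::-1][155:285,175:335]
f=cv2.convertScaleAbs(f,alpha=1.6)
cv2.imwrite("pics/c1.png",cv2.resize(f,None,fx=4.6,fy=4.6,interpolation=cv2.INTER_CUBIC))
```

```text
(no output)
```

View pics/c1.png

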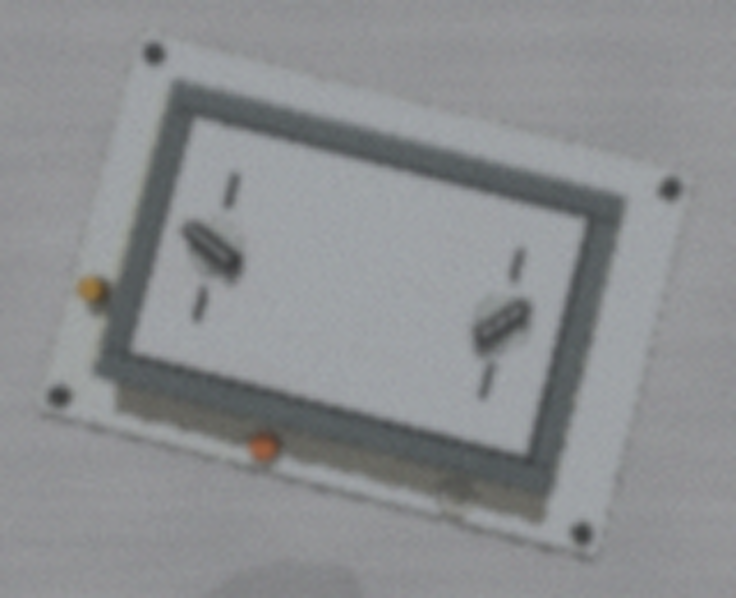

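The crop shows the marks, left pair at (233,190) and (201,304), right pair at (517,265) and (487,380). The slot ends are at (188,229)–(237,265) left and (480,343)–(526,309) right.

```bash
cat > h.py <<'E'
import cv2,numpy as np
from bench import manip,grab_frame,camera_model
from scipy.spatial.transform import Rotation as R
def ray(cm,pose,uv,z):
    p=cv2.undistortPoints(np.array(uv,float).reshape(-1,1,2),cm["intrinsics"],np.array(cm["dist"]))[:,0]
    d=np.c_[p,np.ones(len(p))]@pose[:3,:3].T; o=pose[:3,3]
    return o+d*((z-o[2])/d[:,2])[:,None]
def wristpose(s):
    T=np.eye(4);T[:3,:3]=R.from_rotvec(s["orientation"]).as_matrix();T[:3,3]=s["eef_pos"]
    return T@camera_model("wrist")["T_tool_cam"]
def ang(a,b): d=b-a; return np.degrees(np.arctan2(d[1],d[0]))
E
python3 - <<'E'
from h import *
cm=camera_model("top")
f=lambda L,z:ray(cm,cm["pose"],[((u+.5)/4.6-.5+175,(v+.5)/4.6-.5+155) for u,v in L],z)
m=f([(233,190),(201,304),(517,265),(487,380)],.095)
fr=f([(176,83),(623,200),(547,492),(100,370)],.085)
w=f([(188,229),(237,265),(480,343),(526,309)],.125)
L=m[:2].mean(0);Rr=m[2:].mean(0)
print("marks",L,Rr,np.linalg.norm(L-Rr),ang(Rr,L)-90,ang(m[1],m[0]),ang(m[3],m[2]))
print("frame",fr.mean(0),ang(fr[1],fr[0])-90,ang(fr[2],fr[3])-90,np.linalg.norm(fr[0]-fr[1]))
print("wing",w[:2].mean(0),w[2:].mean(0),ang(w[1],w[0]),ang(w[2],w[3]))
s=manip.state();print(R.from_rotvec(s["orientation"]).as_matrix().round(4))
E
```

```text
marks [0.53252803 0.15115002 0.095     ] [ 0.48737166 -0.0226366   0.095     ] 0.1795574763680428 -14.565521400948498 -14.852623138113325 -14.41884519131225
frame [0.50998306 0.0637176  0.085     ] -14.46186467358389 -14.92534143804292 0.28574306490665136
wing [0.53030596 0.14959664 0.125     ] [ 0.48435388 -0.0226385   0.125     ] 54.11306390548623 -53.30684552863518
[[ 9.411e-01  3.380e-01 -5.000e-04]
 [ 3.380e-01 -9.411e-01  1.700e-03]
 [ 1.000e-04 -1.800e-03 -1.000e+00]]
```

Call:
{"fn": "jog_arm", "kwargs": {"offset": [[0.45,-0.439,0.033],[0.45,-0.439,0.033],[0.45,-0.439,0.033],[0.45,-0.439,0.033],[0.45,-0.439,0.033],[0.45,-0.439,0.033],[0.45,-0.439,0.033],[0.45,-0.439,0.033]], "rot": [[0,0,-0.933],[0,0,-0.933],[0,0,-0.933],[0,0,-0.933],[0,0,-0.933],[0,0,-0.933],[0,0,-0.933],[0,0,-0.933]], "gripper": 0.7, "newtons": 40}}

```text
time: 1.15
eef_pos: [0.4302, -0.1374, 0.2777]
orientation: [1.889, 2.509, 0.0]
ft_force: [1.4, -0.6, -0.8]
finger_gap: 0.0596
grip_force: 0.0
```

```bash
cat >> h.py <<'E'
def go(x,y,z,psi):
    s=manip.state();Rm=R.from_rotvec(s["orientation"]);p=np.radians(psi)
    t=R.from_matrix(np.array([[np.cos(p),np.sin(p),0],[np.sin(p),-np.cos(p),0],[0,0,-1]]))
    print("off",Rm.inv().apply(np.array([x,y,z])-s["eef_pos"]).round(4),"rot",((Rm.inv()*t).as_rotvec()/2).round(4),"t",s["time"])
E
python3 -c "
from h import *
go(.4865,-.0225,.27,126.7)"
```

```text
off [0.0949 0.0858 0.0077] rot [ 0.0003  0.0003 -0.1803] t 1.15
```

Call:
{"fn": "jog_arm", "kwargs": {"offset": [[0.095,0.086,0.008],[0.095,0.086,0.008],[0.095,0.086,0.008],[0.095,0.086,0.008]], "rot": [[0,0,-0.18],[0,0,-0.18],[0,0,-0.18],[0,0,-0.18]]}}

```text
time: 1.65
eef_pos: [0.4865, -0.0244, 0.2693]
orientation: [-1.417, -2.803, 0.002]
ft_force: [0.1, 0.5, 0.8]
finger_gap: 0.0596
grip_force: 0.0
```

Run:
```python
from h import *
s=manip.state();np.save("w1.npy",wristpose(s));f=grab_frame("wrist")[:,:,::-1]
cv2.imwrite("pics/w1.png",cv2.resize(f,(800,600),interpolation=cv2.INTER_CUBIC))
go(.4865,-.0225,.175,126.7)
```

```text
off [0.002  0.0018 0.0944] rot [-0.0006 -0.0001 -0.0037] t 1.7
```

View pics/w1.png

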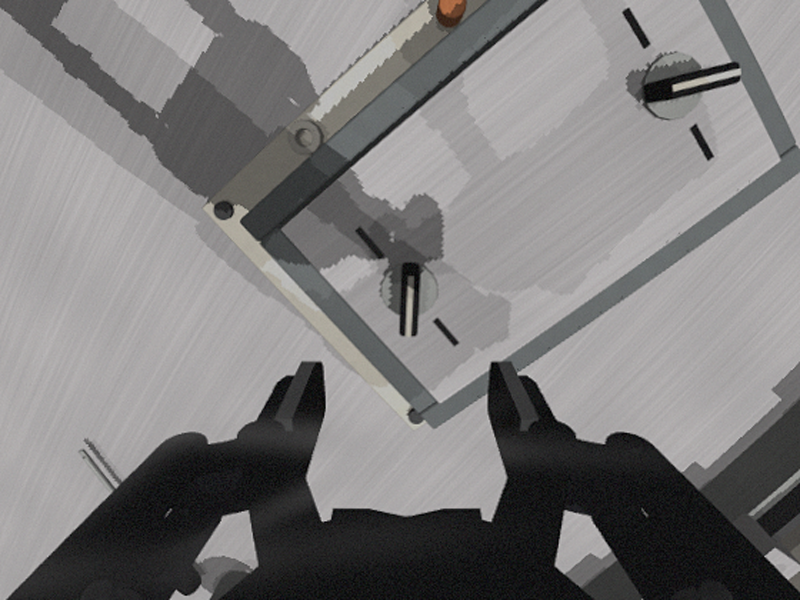

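In the wrist view the right slot runs (411,278)–(408,334) with its marks at (369,243) and (446,332). The left slot runs (673,88)–(738,72) with its marks at (636,28) and (702,142).

Run:
```python
from h import *
P=np.load("w1.npy");cm=camera_model("wrist")
f=lambda L,z:ray(cm,P,[((u+.5)*.7-.5,(v+.5)*.7-.5) for u,v in L],z)
m=f([(636,28),(702,142),(369,243),(446,332)],.095)
w=f([(673,88),(738,72),(411,278),(408,334)],.125)
L=m[:2].mean(0);Rr=m[2:].mean(0)
print(L,Rr,np.linalg.norm(L-Rr),ang(Rr,L)-90,ang(m[0],m[1]),ang(m[2],m[3]))
print(w[:2].mean(0),w[2:].mean(0),ang(w[0],w[1]),ang(w[2],w[3]))
a=ang(w[2],w[3])
go(Rr[0],Rr[1],.175,a+180 if a<0 else a)
```

```text
[0.53362205 0.15339357 0.095     ] [ 0.48832911 -0.02147937  0.095     ] 0.18064328626328688 -14.520796767308155 -14.275828870888352 -14.233024857670106
[0.53350218 0.15301899 0.125     ] [ 0.48843256 -0.02129486  0.125     ] 51.612572539149966 -56.43281173178484
off [0.0017 0.0039 0.0944] rot [-0.0006 -0.0001  0.0237] t 1.7
```

Call:
{"fn": "jog_arm", "kwargs": {"offset": [[0.002,0.004,0.04],[0.002,0.004,0.09],[0.002,0.004,0.094],[0.002,0.004,0.094]], "rot": [[0,0,0.024],[0,0,0.024],[0,0,0.024],[0,0,0.024]]}}

```text
time: 2.2
eef_pos: [0.4891, -0.0217, 0.1764]
orientation: [1.488, 2.766, 0.0]
ft_force: [0.0, 0.0, 0.6]
finger_gap: 0.0597
grip_force: 0.0
```

Call:
{"fn": "jog_arm", "kwargs": {"offset": [[0,0,0],[0,0,0],[0,0,0],[0,0,0],[0,0,0],[0,0,0]], "rot": [[0,0,0],[0,0,0],[0,0,0],[0,0,0],[0,0,0],[0,0,0]], "gripper": 0}}

```text
time: 2.95
eef_pos: [0.4876, -0.0222, 0.1762]
orientation: [-1.481, -2.769, 0.008]
ft_force: [-5.2, -6.3, 3.6]
finger_gap: 0.0088
grip_force: 43.7
```

Run:
```python
from h import *
s=manip.state();o=s["orientation"];print(s["eef_pos"],s["finger_gap"],s["grip_force"],s["ft_force"])
go(.4883,-.0215,.175,165.5)
```

```text
[ 0.48761808 -0.02218985  0.17623548] 0.008790432382005772 43.70362401008606 [-5.17156638 -6.2919342   3.63781446]
off [0.0002 0.001  0.0012] rot [-2.700e-03 -3.000e-04 -3.647e-01] t 2.95
```

Call:
{"fn": "jog_arm", "kwargs": {"offset": [[-0.001,0,0],[-0.001,0,0],[-0.001,0,0],[-0.001,0,0],[-0.001,0,0],[-0.001,0,0],[-0.001,0,0]], "rot": [[0,0,-0.07],[0,0,-0.14],[0,0,-0.21],[0,0,-0.28],[0,0,-0.365],[0,0,-0.365],[0,0,-0.365]]}}

```text
time: 3.82
eef_pos: [0.4878, -0.0222, 0.176]
orientation: [-0.396, -3.112, 0.004]
ft_force: [-4.9, -4.0, 5.3]
finger_gap: 0.009
grip_force: 43.7
```

Run:
```python
from h import *
s=manip.state();print(s["eef_pos"],s["finger_gap"],s["grip_force"],s["ft_force"],s["wrist_torque"])
go(.4883,-.0215,.175,165.5)
```

```text
[ 0.48776909 -0.02224172  0.17604921] 0.008963030972579352 43.7438303232193 [-4.87129503 -4.00475213  5.33383737] [-0.59658893  0.77062073  0.01247355]
off [-0.0003  0.0009  0.001 ] rot [-0.0016 -0.0019  0.    ] t 3.825
```

Call:
{"fn": "jog_arm", "kwargs": {"offset": [[0,0,0],[0,0,0],[0,0,0],[0,0,-0.05],[0,0,-0.09],[0,0,-0.09]], "rot": [[0,0,0],[0,0,0],[0,0,0],[0,0,0],[0,0,0],[0,0,0]], "gripper": 0.7}}

```text
time: 4.58
eef_pos: [0.4922, -0.0216, 0.2697]
orientation: [0.398, 3.107, 0.0]
ft_force: [-0.0, 0.6, -0.1]
finger_gap: 0.0596
grip_force: 0.0
```

Run:
```python
from h import *
s=manip.state();np.save("w2.npy",wristpose(s));f=grab_frame("wrist")[:,:,::-1]
cv2.imwrite("pics/w2.png",cv2.resize(f,(800,600),interpolation=cv2.INTER_CUBIC))
go(.5335,.153,.265,231.6)
```

```text
off [0.0024 0.1796 0.0026] rot [-0.001   0.0021 -0.5776] t 4.625
```

View pics/w2.png

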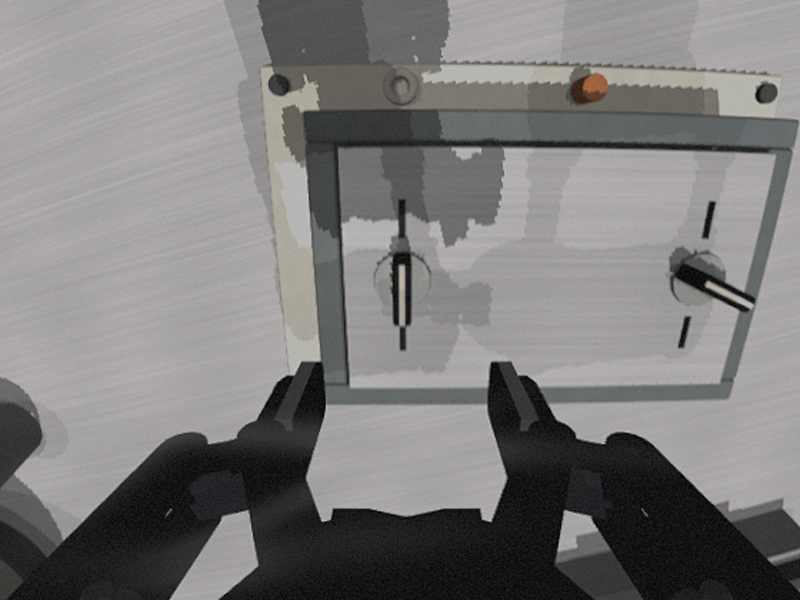

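The right slot (402,265)–(402,325) now lines up with its marks at x≈402, and the panel is still proud. Next is the left fastener.

Call:
{"fn": "jog_arm", "kwargs": {"offset": [[0.002,0.03,0],[0.002,0.06,0],[0.002,0.09,0],[0.002,0.12,0],[0.002,0.15,0],[0.002,0.18,0.002],[0.002,0.18,0.002],[0.002,0.18,0.002]], "rot": [[0,0,-0.08],[0,0,-0.16],[0,0,-0.24],[0,0,-0.32],[0,0,-0.4],[0,0,-0.49],[0,0,-0.577],[0,0,-0.577]]}}

```text
time: 5.62
eef_pos: [0.5318, 0.1535, 0.2616]
orientation: [1.362, -2.827, -0.001]
ft_force: [0.1, -0.5, 0.6]
finger_gap: 0.0598
grip_force: 0.0
```

Run:
```python
from h import *
go(.5335,.153,.175,231.6)
```

```text
off [-0.0009 -0.0019  0.0866] rot [ 0.0012 -0.0015 -0.0012] t 5.625
```

Call:
{"fn": "jog_arm", "kwargs": {"offset": [[0,-0.001,0.04],[-0.001,-0.001,0.082],[-0.001,-0.001,0.086],[-0.001,-0.001,0.086]], "rot": [[0,0,-0.001],[0,0,-0.001],[0,0,-0.001],[0,0,-0.001]]}}

```text
time: 6.12
eef_pos: [0.5343, 0.1532, 0.1778]
orientation: [1.366, -2.829, -0.0]
ft_force: [-0.3, -0.3, 0.5]
finger_gap: 0.0599
grip_force: 0.0
```

Call:
{"fn": "jog_arm", "kwargs": {"offset": [[0,0,0],[0,0,0],[0,0,0],[0,0,0],[0,0,0],[0,0,0]], "rot": [[0,0,0],[0,0,0],[0,0,0],[0,0,0],[0,0,0],[0,0,0]], "gripper": 0}}

```text
time: 6.88
eef_pos: [0.5342, 0.1543, 0.1781]
orientation: [-1.367, 2.828, 0.002]
ft_force: [-2.2, 4.6, 3.9]
finger_gap: 0.0093
grip_force: 44.0
```

Run:
```python
from h import *
s=manip.state();print(s["eef_pos"],s["finger_gap"],s["grip_force"],s["ft_force"])
go(.5335,.153,.175,165.5)
```

```text
[0.53421873 0.15426561 0.17807426] 0.009331888824088305 44.005701541900635 [-2.21793171  4.55760657  3.92763203]
off [ 0.0014 -0.0002  0.0031] rot [8.000e-04 3.000e-04 5.769e-01] t 6.875
```

Call:
{"fn": "jog_arm", "kwargs": {"offset": [[0,0,0],[0,0,0],[0,0,0],[0,0,0],[0,0,0],[0,0,0],[0,0,0],[0,0,0]], "rot": [[0,0,0.09],[0,0,0.18],[0,0,0.27],[0,0,0.36],[0,0,0.45],[0,0,0.54],[0,0,0.577],[0,0,0.577]]}}

```text
time: 7.88
eef_pos: [0.5352, 0.1514, 0.1781]
orientation: [0.393, 3.115, -0.006]
ft_force: [-0.3, -5.2, 3.6]
finger_gap: 0.0091
grip_force: 44.0
```

Call:
{"fn": "jog_arm", "kwargs": {"offset": [[0,0,0],[0,0,0],[0,0,0],[0,0,0],[0,0,-0.05],[0,0,-0.09],[0,0,-0.09]], "rot": [[0,0,0],[0,0,0],[0,0,0],[0,0,0],[0,0,0],[0,0,0],[0,0,0]], "gripper": 0.7}}

```text
time: 8.75
eef_pos: [0.5368, 0.1541, 0.272]
orientation: [0.394, 3.108, 0.005]
ft_force: [-0.2, 0.3, -0.6]
finger_gap: 0.0597
grip_force: 0.0
```

Run:
```python
from h import *
s=manip.state();np.save("w3.npy",wristpose(s));f=grab_frame("wrist")[:,:,::-1]
cv2.imwrite("pics/w3.png",cv2.resize(f,(800,600),interpolation=cv2.INTER_CUBIC))
print(s["orientation"]);go(.511,.066,.2,165.5)
```

```text
[0.39446048 3.10812578 0.00459397]
off [ 0.0019 -0.0912  0.0694] rot [0.0009 0.0019 0.0003] t 8.8
```

View pics/w3.png

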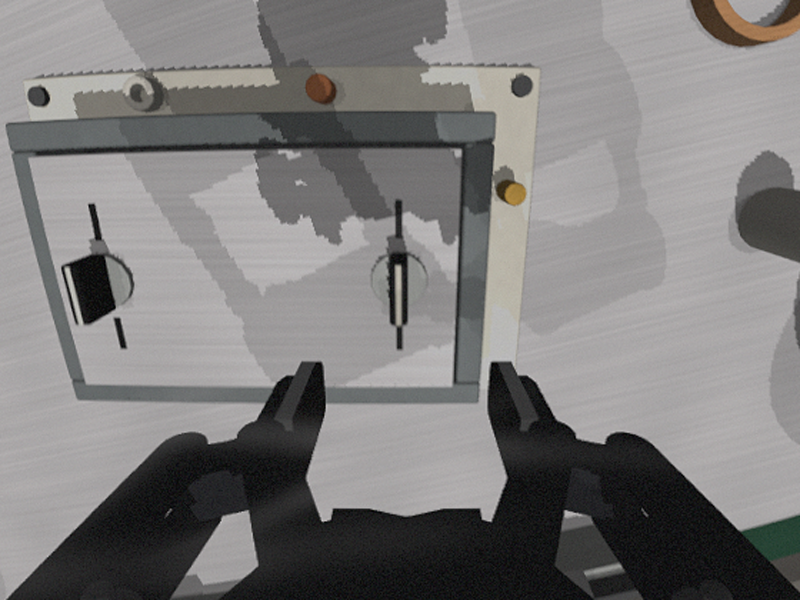

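Both slots now lie on their marks: left at (398,265–325), right leaning in perspective only. I'll shut the gripper, move over the middle and press.

Call:
{"fn": "jog_arm", "kwargs": {"offset": [[0.002,-0.05,0],[0.002,-0.091,0],[0.002,-0.091,0.04],[0.002,-0.091,0.08],[0.002,-0.091,0.09],[0.002,-0.091,0.09]], "rot": [[0,0,0],[0,0,0],[0,0,0],[0,0,0],[0,0,0],[0,0,0]], "gripper": 0}}

```text
time: 9.55
eef_pos: [0.5087, 0.0659, 0.1765]
orientation: [-0.395, -3.114, 0.001]
ft_force: [0.4, 0.4, 0.2]
finger_gap: 0.0004
grip_force: 0.0
```

Call:
{"fn": "jog_arm", "kwargs": {"offset": [[0,0,0.005],[0,0,0.01],[0,0,0.014],[0,0,0.014]], "rot": [[0,0,0],[0,0,0],[0,0,0],[0,0,0]]}}

```text
time: 10.05
eef_pos: [0.5105, 0.066, 0.1647]
orientation: [0.396, 3.114, 0.001]
ft_force: [-0.4, 0.8, 5.7]
finger_gap: -0.0
grip_force: 2.7
```

Call:
{"fn": "jog_arm", "kwargs": {"offset": [[0,0,0.002],[0,0,0.004],[0,0,0.006],[0,0,0.006]], "rot": [[0,0,0],[0,0,0],[0,0,0],[0,0,0]]}}

```text
time: 10.55
eef_pos: [0.5105, 0.066, 0.1594]
orientation: [0.396, 3.115, 0.001]
ft_force: [-2.3, -0.2, 9.2]
finger_gap: 0.0
grip_force: 4.8
```

Call:
{"fn": "jog_arm", "kwargs": {"offset": [[0,0,0.001],[0,0,0.002],[0,0,0.002]], "rot": [[0,0,0],[0,0,0],[0,0,0]]}}

```text
time: 10.92
eef_pos: [0.5105, 0.066, 0.1577]
orientation: [0.396, 3.115, 0.001]
ft_force: [-3.2, 0.5, 10.9]
finger_gap: -0.0
grip_force: 5.5
```

Call:
{"fn": "jog_arm", "kwargs": {"offset": [[0,0,0.001],[0,0,0.002],[0,0,0.002]], "rot": [[0,0,0],[0,0,0],[0,0,0]]}}

```text
time: 11.3
eef_pos: [0.5107, 0.066, 0.1575]
orientation: [0.396, 3.116, 0.0]
ft_force: [-6.5, -0.9, 22.2]
finger_gap: 0.0001
grip_force: 11.3
```

Run:
```python
from h import *
s=manip.state();print(s["eef_pos"],s["ft_force"])
f=grab_frame("scene")[:,:,::-1]
cm=camera_model("scene");P=cm["pose"];q=cv2.projectPoints(np.array([[.51,.066,.085]]),cv2.Rodrigues(P[:3,:3].T)[0],-P[:3,:3].T@P[:3,3],cm["intrinsics"],cm["dist"])[0].ravel().astype(int)
f=f[max(q[1]-75,0):q[1]+75,max(q[0]-100,0):q[0]+100]
cv2.imwrite("pics/s1.png",cv2.resize(f,None,fx=4,fy=4,interpolation=cv2.INTER_CUBIC))
```

```text
[0.51065323 0.06603979 0.15752001] [-6.51300932 -0.90815217 22.20416161]
```

View pics/s1.png

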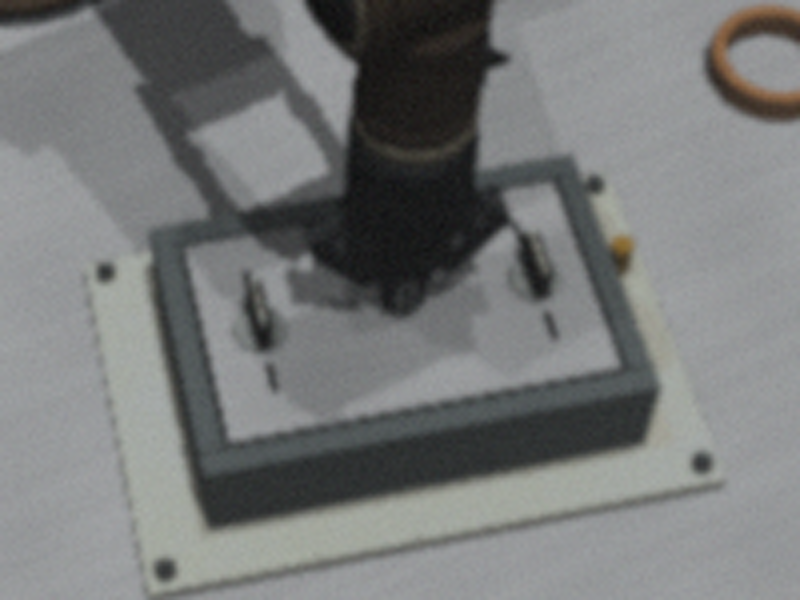

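The panel is flush, inside the frame rim. It came up hard at its stop, with TCP z at 157.5 mm and 22 N of push. The fasteners, at (258,320) and (535,270), are in line and clear of the gripper.

```bash
python3 -c "
from bench import manip
print(manip.hand_in())"
```

```text
the job is handed in; nothing more can be done
None
```

Both fasteners are lined up with their marks, and the panel is pressed flush and held there with about 22 N, with the gripper clear of the fasteners; I handed the job in at about 11 s, and the hand-in gave no verdict.

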